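Set the filter wheel to red

TASK

Set the microscope's filter wheel to red: push its black knob down to free the wheel, turn it until the red filter shows in the round window, and let the knob come fully up so that the index pin has caught the wheel in that position. The exact catching place must be felt for; never force the wheel against its pin or hard onto its stop. Leave the things round it where they are.

Things in the scene. Friction and masses are not known exactly. Their poses are not given: they have to be found in the camera images.
- unit: Grey filter wheel unit, 150 x 132 mm, fixed on the bench at varying places and yaw. Origin under the wheel's vertical axis, at bench height; z up, window on the -x side, catch on the +x side. Its cover (top 38 mm high) spans only the window's half of the wheel, the other half lies open. The catch bracket is 42 mm high; only the knob stands higher.
- window (a point): Centre of the round window, 34 mm across, in the cover's top face, 38 mm above the bench and 33 mm from the wheel's axis. Axes as the unit's.
- red_filter (a point): Centre of the red glass on the wheel, 32 mm from its axis. Axes turn with the wheel and are parallel to the unit's when red is centred in the window. Six glasses of 28 mm, counterclockwise from above: red, yellow, grey, white, blue, green. At the start the wheel stands 0.75 to 2.0 rad counterclockwise of red centred.
- knob (a point): Middle of the knob's grip, on the wheel's axis: black upright wing, 46 mm along the wheel's x, 14 mm thick (y), 30 mm tall, white line on top, 19 mm clear above the cover. Height of this point: 72 mm fully up (wheel caught), about 67 mm riding uncaught under the pin, 60 mm on the rubber stop. A spring lifts it with about 10 N when up, 15 N near the stop. At the start it is usually uncaught.
- wheel: The wheel, a 124 mm disc with the knob; origin on its axis, 72 mm below the knob's middle, axes as the red filter's. Its metal rim has six notches 60 degrees apart, 10 mm wide. Unless the knob is pressed 8 mm or more below fully up, the pin enters any notch that passes, also of other colours, and blocks turning both ways. Turning needs under 0.15 N m.
- catch: Aluminium bracket, rubber stop and 8 mm index pin over the rim, 55 mm from the axis. The pin was readjusted: unmeasured, up to 7 mm to either side, so the wheel catches within 0.13 rad either side of red centred, with 0.03 rad play. Feel for it: ease up until the wheel rides on the pin, loosen, turn slowly; caught, the knob rises 5 mm. Never load pin or stop over 40 N. Origin: its foot.
- loupe: Black round loupe, 39 mm across, 24 mm tall, loose on the bench; bystander, origin under its centre.
- paste_tin: Round tin with yellow lid, 60 mm across, 24 mm tall, loose; bystander, origin under its centre.
- slide_box: White-grey slide box, 26 x 76 x 26 mm, loose on the bench; bystander, origin under its centre.
- tweezers: Steel tweezers, 132 mm long, loose, lying on the bench; bystander, origin under its centre.

How it is judged:
By the outcome, as a careful person would: the job done as asked, in the order asked, and still so for the second after the job is handed in, with the robot touching nothing.
It also fails if it takes over 54 s, if anything falls off the work surface, if the arm or the gripper's body presses on something with over 40 N, if the wrist force passes 120 N, or if a joint passes its speed limit or range.

ROBOT

A 6-joint arm with a two-finger parallel gripper is mounted at the origin on a cart in front of the work surface, level with it; the furniture and walls round the work are solid. World frame = base frame: x ahead of the robot, y to its left, z up, the work surface at z = 0. Lengths are in mm, angles in rad, forces in N, time in s.
With the tool pointing down it reaches from about 350 to 775 mm from the base axis. Payload 5.5 kg.
Tool frame: the origin (TCP) lies midway between the tips of the shut fingers; the grasp point (between the pads) lies 19 mm behind it; z points along the fingers, y is the line along which they close (so a half turn about z gives the same grasp; the last joint's range is limited). The gripper opens to 85 mm and grips with 20 to 120 N. Pads are 22 mm wide; open, the fingers measure 114 mm over their backs; the gripper's body (76 mm by 85 mm) begins 54 mm behind the grasp point. The pads swing forward as they close: fully open they stand 13 mm farther back than shut.
Start: joints at [-1.259, 0.313, 0.046, 1.304, 0, 1.431], TCP at [251.039, -517.35, 231.323] pointing down, gripper open.
Joint ranges: [-2.76, 2.76], [-0.86, 1.69], [-1.03, 1.26], [-2.2, 2.34], [-1.47, 1.5], [-3.14, 3.14]. Speed limits (rad/s): [2.57, 2.57, 3.14, 3.14, 3.14, 3.14].

INTERFACE

Orientations are given as a unit quaternion [x, y, z, w].
In Python, from station import manip, get_image, calibration, nets gives the robot as it stands. The module is installed in compiled form; this text tells all that it offers.
- The arm moves only by the tool arm_command, never from a script. Its argument "motion" is a list of rows, each a list of 7 numbers: the shift along the tool's x, y, z in cm, then the turn, a rotation vector about the tool's x, y, z in rad, then the finger opening in cm, from 0 to 8.54. In form: [[dx, dy, dz, ax, ay, az, claw], ...]. A call has 1 to 10 rows; each row shifts and turns the commanded pose from where the row before left it, along the tool's axes as they then stand; what a row does not reach is not made up. A row lasts 1/8 s, in which the tool goes at most 62.5 mm and 10.7 degrees, less where a joint would pass 70% of its speed; a pose out of reach is approached as far as the arm can. A call with a gripper value outside its range is refused whole. The fingers move at their own pace and stop on an object; "grip_force" is the grip in N (left out, the last holds). Time passes only in rows, so rows that do not move let the fingers close. It gives the time, the measured TCP pose, the force, the opening and the grip force at its end, in the units of the state.
- manip.get_obs(): the state, without advancing time (a new reading comes with each control period).
- get_image(name): name is "scene" or "top" or "wrist"; returns (picture, depth): 420x560x3 uint8, blue, green, red; 420x560 float32, mm along the optical axis (not along the pixel's ray), 0 where there is no reading.
- calibration(name): a dict with "intrinsics" (3x3 intrinsics, pixels), "extrinsics" (4x4, takes a point from camera to world coordinates). Camera axes: x right, y down, z forward; pixel columns grow to the right and rows downward; lengths in mm; the calibration is good to about 2 mm. The wrist camera is an equidistant fisheye: a pixel r from the principal point sees the ray r / f radians off the axis. A picture is of the moment at which its call begins: read the wrist's pose just before it. calibration takes no time and is no camera call; for the wrist camera it gives the pose at the moment of the call.
- manip.job_done(): hands the job in; it is judged then, once.
Trained networks look in the newest picture that a camera, given by its name, has taken for a name from the list of things; names that differ only in an ending like _2 or _b are one class to them, and where a whole thing is asked for, a point or a joint stands for the part that bears it (a point fixed in the world has none). Each returns a list of dicts, best first, with "p" (0 to 1); they miss things now and then, are a little off and sometimes report something else, mostly with a low value. They report only what shows in the picture. A call takes as long as a camera call.
- nets.recognise(target, camera): "rect" ([centre column, centre row, width, height] in pixels, round what is visible of it).
- nets.regions_of(target, camera): "pixels" (420x560 bool, what is visible of it) and "rect" ([centre column, centre row, width, height] in pixels, round what is visible of it).
- nets.mark_of(target, camera): "point" ([row, column] in pixels: a listed point, or the origin of a listed thing).
The state is a dict: "time_s": time; "joint_pos": joint angles; "joint_velocities": joint speeds; "tau": joint torques, N m; "tcp_pos": TCP position; "eef_rot": TCP orientation; "contact_force": force on the tool from outside, world axes, zero at the start; "moment": the same for the moment, N m; "grip_width": finger opening in mm; "finger_force": force on a finger pad.
Only numpy, scipy, OpenCV 4.12 (cv2) and the standard library are available. Lean on these libraries where they do the work, as an engineer would, in place of code of your own. Each camera call takes 0.05 s, during which the arm holds its last target. There are 200 camera calls.

## Working session

There is one attempt and no reset: what is moved stays moved. The work goes in short steps, Python scripts to look and compute and a tool call to move; the robot and the scene stay as the last step left them, time stands still between calls to the robot, and variables do not carry over. Pictures are saved under pics/ and viewed, at most 10 in all, crops included, and the job is handed in when it is done.

Besides the shell and the picture viewer there is one more tool, called after "Call:" by a JSON object that holds its "api" and its "payload", one argument or row to a line. arm_command: Moves the arm, as the interface text tells. Its arguments: {"type":"object","properties":{"motion":{"type":"array"},"grip_force":{"type":"number"}},"required":["motion"]}

```bash
mkdir -p pics
cat > h.py <<'E'
import numpy as np, cv2
from station import manip, get_image, calibration, nets
from scipy.spatial.transform import Rotation as R
def px2w(cam,rc,z):
    c=calibration(cam);K=np.array(c["intrinsics"]);T=np.array(c["extrinsics"])
    d=T[:3,:3]@np.linalg.solve(K,[rc[1],rc[0],1.]);o=T[:3,3]
    return o+d*(z-o[2])/d[2]
def st():
    o=manip.get_obs()
    for k in ["time_s","joint_pos","tcp_pos","eef_rot","contact_force","moment","grip_width","finger_force"]: print(k,np.round(o[k],3))
    return o
E
python3 - <<'E'
from h import *
st()
for cam in ["top","scene"]:
    im,d=get_image(cam); cv2.imwrite(f"pics/{cam}0.png",im)
    for n,z in [("window",38),("red_filter",25),("knob",67),("unit",0),("catch",0),("loupe",0),("paste_tin",0),("slide_box",0),("tweezers",0)]:
        r=nets.mark_of(n,cam)[:2]
        print(cam,n,[(round(q["p"],2),np.round(q["point"]),np.round(px2w(cam,q["point"],z),1)) for q in r])
print(manip.get_obs()["time_s"])
E
```

```text
time_s 0.0
joint_pos [-1.259  0.314  0.045  1.304  0.     1.431]
tcp_pos [ 250.857 -516.84   230.402]
eef_rot [ 0.975  0.224 -0.    -0.001]
contact_force [ 0.001  0.63  -0.201]
moment [-0.05  -0.001 -0.027]
grip_width 85.871
finger_force 0.0
top window [(0.64, array([222., 209.]), array([523.2,  -3. ,  38. ]))]
top red_filter [(0.87, array([224., 222.]), array([518.6, -31.8,  25. ]))]
top knob [(0.81, array([207., 212.]), array([551.5, -14.5,  67. ]))]
top unit [(0.57, array([209., 212.]), array([559.2,  -4.9,   0. ]))]
top catch [(0.65, array([181., 225.]), array([626. , -34.1,   0. ]))]
top loupe [(0.47, array([190., 344.]), array([ 597.3, -318.3,    0. ]))]
top paste_tin [(0.63, array([235., 322.]), array([ 490.1, -260.4,    0. ]))]
top slide_box [(0.89, array([167., 312.]), array([ 654.5, -243.5,    0. ])), (0.5, array([206., 213.]), array([564.9,  -6.6,   0. ]))]
top tweezers [(0.54, array([256., 371.]), array([ 438.4, -373.1,    0. ])), (0.26, array([170., 309.]), array([ 648.9, -237.3,    0. ]))]
scene window [(0.66, array([192., 252.]), array([524.2,   3.2,  38. ]))]
scene red_filter [(0.92, array([205., 258.]), array([520.8, -35.8,  25. ])), (0.57, array([201., 263.]), array([538.2, -30.1,  25. ]))]
scene knob [(0.89, array([181., 264.]), array([558.1,  -4.3,  67. ])), (0.53, array([192., 252.]), array([513.4, -24.3,  67. ]))]
scene unit [(0.83, array([201., 266.]), array([557.5, -10.4,   0. ]))]
scene catch [(0.68, array([191., 288.]), array([626.5,  -6.7,   0. ]))]
scene loupe [(0.63, array([275., 340.]), array([ 599.3, -308.8,    0. ])), (0.6, array([327., 294.]), array([ 435.7, -377.2,    0. ]))]
scene paste_tin [(0.73, array([280., 290.]), array([ 487.8, -265.9,    0. ]))]
scene slide_box [(0.87, array([244., 340.]), array([ 648.1, -230.8,    0. ]))]
scene tweezers [(0.6, array([327., 296.]), array([ 439.6, -379.9,   -0. ]))]
1.0
```

Run:
```python
import cv2,numpy as np
a=cv2.imread("pics/top0.png")[160:250,160:280];b=cv2.imread("pics/scene0.png")[140:230,200:320]
a=cv2.resize(a,None,fx=5,fy=5,interpolation=2)
b=cv2.resize(b,None,fx=5,fy=5,interpolation=2)
cv2.imwrite("pics/c0.png",cv2.resize(np.hstack([a,b])[:,:],(800,300)))
```

```text
(no output)
```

View pics/c0.png

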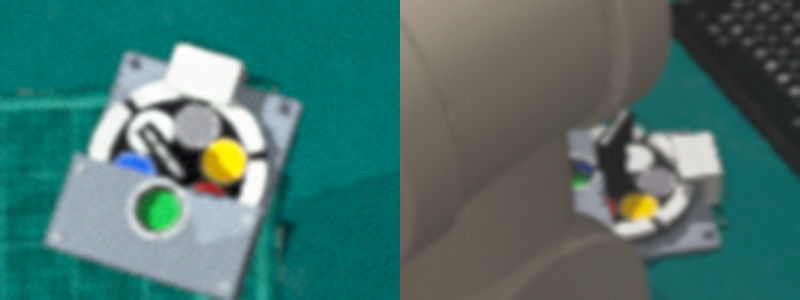

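View pics/scene0.png

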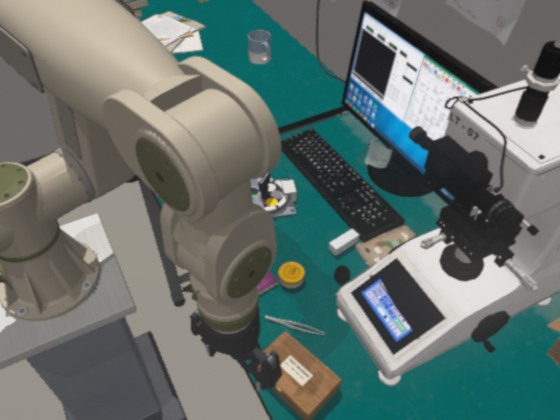

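The top crop shows green nearly in the window, at about (207, 223) in the full image. The knob line lies about 41° from world x. Red sits about 60° counterclockwise of the window, so the wheel has to turn clockwise. In the scene view the path to the unit is clear.

Call:
{"api": "arm_command", "payload": {
  "motion": [
    [4.9,-3.2,0.4,0,0,0,8.0],
    [4.9,-3.2,0.4,0,0,0,8.0],
    [4.9,-3.2,0.4,0,0,0,8.0],
    [4.9,-3.2,0.4,0,0,0,8.0],
    [4.9,-3.2,0.4,0,0,0,8.0],
    [4.9,-3.2,0.4,0,0,0,8.0],
    [4.9,-3.2,0.4,0,0,0,8.0],
    [4.9,-3.2,0.4,0,0,0,8.0],
    [4.9,-3.2,0.4,0,0,0,8.0],
    [4.9,-3.2,0.4,0,0,0,8.0]
  ]
}}

```text
time_s: 2.25
tcp_pos: [553.1, -13.8, 191.4]
eef_rot: [0.975, 0.224, 0.0, 0.0]
contact_force: [0.8, -0.7, -0.2]
grip_width: 79.4
finger_force: 0.0
```

Call:
{"api": "arm_command", "payload": {
  "motion": [
    [0,0,0,0,0,-0.18,5],
    [0,0,0,0,0,-0.18,5],
    [0,0,0,0,0,-0.18,5],
    [0,0,0,0,0,-0.18,5],
    [0,0,0,0,0,-0.18,5],
    [0,0,0,0,0,-0.18,5],
    [0,0,0,0,0,-0.18,5],
    [0,0,0,0,0,-0.18,5],
    [0,0,0,0,0,-0.18,5],
    [0,0,0,0,0,-0.18,5]
  ]
}}

```text
time_s: 3.5
tcp_pos: [552.2, -15.5, 191.3]
eef_rot: [0.428, 0.904, -0.0, 0.0]
contact_force: [-0.1, -1.0, 0.5]
grip_width: 50.2
finger_force: 0.0
```

Call:
{"api": "arm_command", "payload": {
  "motion": [
    [0,0,0,0,0,-0.18,5],
    [0,0,0,0,0,-0.18,5],
    [0,0,0,0,0,-0.18,5],
    [0,0,0,0,0,-0.18,5],
    [0,0,0,0,0,-0.18,5],
    [0,0,0,0,0,-0.18,5],
    [0,0,0,0,0,-0.18,5],
    [0,0,0,0,0,-0.18,5],
    [0,0,0,0,0,-0.18,5]
  ]
}}

```text
time_s: 4.62
tcp_pos: [552.2, -15.5, 191.3]
eef_rot: [-0.36, 0.933, -0.0, -0.0]
contact_force: [0.1, -0.4, 0.7]
grip_width: 50.1
finger_force: 0.0
```

```bash
cat >> h.py <<'E'
def wr(c,rc,z):
    K=np.array(c["intrinsics"]);T=np.array(c["extrinsics"])
    v=np.array([rc[1]-K[0,2],rc[0]-K[1,2]]);th=np.hypot(*v)/K[0,0];u=v/(np.hypot(*v)+1e-9)
    d=T[:3,:3]@np.r_[np.sin(th)*u,np.cos(th)];o=T[:3,3]
    return o+d*(z-o[2])/d[2]
E
python3 - <<'E'
from h import *
st()
c=calibration("wrist");print(np.round(c["extrinsics"],2),c["intrinsics"])
im,d=get_image("wrist"); cv2.imwrite("pics/w1.png",im)
for n,z in [("window",38),("red_filter",25),("knob",67),("unit",0),("catch",0)]:
    r=nets.mark_of(n,"wrist")[:2]
    print(n,[(round(q["p"],2),np.round(q["point"]),np.round(wr(c,q["point"],z),1)) for q in r])
E
```

```text
time_s 4.625
joint_pos [-0.173  0.284 -0.093  1.194 -0.    -0.91 ]
tcp_pos [552.164 -15.532 191.295]
eef_rot [-0.36   0.933 -0.    -0.   ]
contact_force [ 0.06  -0.42   0.741]
moment [0.025 0.028 0.007]
grip_width 50.102
finger_force 0.0
[[-6.7000e-01  7.1000e-01  2.0000e-01  5.0115e+02]
 [ 7.4000e-01  6.5000e-01  1.8000e-01 -6.1100e+01]
 [-0.0000e+00  2.7000e-01 -9.6000e-01  3.3451e+02]
 [ 0.0000e+00  0.0000e+00  0.0000e+00  1.0000e+00]] [[325.1922621    0.         277.00010937]
 [  0.         325.1922621  209.81510706]
 [  0.           0.           1.        ]]
window [(0.76, array([187., 314.]), array([523.1,   4.6,  38. ]))]
red_filter []
knob [(0.82, array([208., 282.]), array([552.5,  -9.3,  67. ]))]
unit [(0.76, array([192., 279.]), array([554.9, -10.6,   0. ]))]
catch [(0.76, array([227., 220.]), array([626.7, -32.6,  -0. ]))]
```

View pics/w1.png

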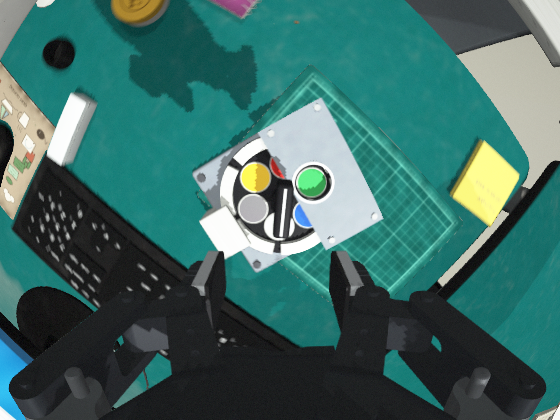

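The wrist view shows the knob wing at about (283, 212), green in the window at (313, 182), red half under the cover at (277, 168) and the catch bracket at (222, 230). I'll rectify this view to measure it precisely.

```bash
cat >> h.py <<'E'
def rect(im,c,z,cx,cy,h=70,s=4):
    K=np.array(c["intrinsics"]);T=np.array(c["extrinsics"]);n=2*h*s
    r,q=np.mgrid[0:n,0:n]; X=cx+h-r/s; Y=cy+h-q/s
    P=(np.stack([X,Y,0*X+z],-1)-T[:3,3])@T[:3,:3]
    rr=np.hypot(P[...,0],P[...,1]);th=np.arctan2(rr,P[...,2])*K[0,0]/np.maximum(rr,1e-9)
    return cv2.remap(im,(K[0,2]+th*P[...,0]).astype(np.float32),(K[1,2]+th*P[...,1]).astype(np.float32),cv2.INTER_CUBIC)
E
python3 - <<'E'
from h import *
c=calibration("wrist");im=cv2.imread("pics/w1.png")
a=rect(im,c,38,552,-12,80,4);b=rect(im,c,82,552,-12,80,4)
def grid(a):
    a=a.copy()
    for k in range(0,640,80): 
        cv2.line(a,(k,0),(k,639),(255,0,255),1);cv2.line(a,(0,k),(639,k),(255,0,255),1)
    return a
cv2.imwrite("pics/r1.png",cv2.resize(np.hstack([grid(a),grid(b)]),(800,400),interpolation=cv2.INTER_AREA))
# window circle at z=38
g=cv2.medianBlur(cv2.cvtColor(a,cv2.COLOR_BGR2GRAY),5)
for name,z,r0,r1 in [("window",38,60,80),("wheel",28,236,256)]:
    g=cv2.medianBlur(cv2.cvtColor(rect(im,c,z,552,-12,80,4),cv2.COLOR_BGR2GRAY),5)
    k=cv2.HoughCircles(g,cv2.HOUGH_GRADIENT,1,30,param1=80,param2=15,minRadius=r0,maxRadius=r1)
    if k is not None: print(name,[(round(552+80-y/4,1),round(-12+80-x/4,1),r/4) for x,y,r in k[0][:3]])
# white line on knob
h=cv2.cvtColor(b,cv2.COLOR_BGR2HSV)
m=((h[...,2]>140)&(h[...,1]<60)).astype(np.uint8)
n,l,s,ce=cv2.connectedComponentsWithStats(m)
for i in range(1,n):
    if 60<s[i,4]<3000 and np.hypot(ce[i][0]-320,ce[i][1]-320)<100:
        (x,y),(w,hh),an=cv2.minAreaRect(np.argwhere(l==i)[:,::-1].astype(np.float32))
        ys,xs=np.where(l==i);v=np.linalg.svd(np.c_[-(ys-ys.mean()),-(xs-xs.mean())],full_matrices=False)[2][0]
        print(s[i],"ctr",round(552+80-y/4,1),round(-12+80-x/4,1),"size",w/4,hh/4,"yaw",np.degrees(np.arctan2(v[1],v[0])))
# green circle / unit edge
E
```

```text
window [(np.float32(521.6), np.float32(1.6), np.float32(16.225)), (np.float32(552.4), np.float32(-41.4), np.float32(15.15)), (np.float32(578.6), np.float32(-25.1), np.float32(16.5))]
wheel [(np.float32(550.1), np.float32(-9.9), np.float32(61.6)), (np.float32(543.9), np.float32(3.9), np.float32(63.85)), (np.float32(537.9), np.float32(-12.9), np.float32(62.475))]
[ 245  228   94   72 2477] ctr 568.3 -6.9 size 24.834075927734375 12.750843048095703 yaw -122.95649092022171
[ 257  252  103  135 1962] ctr 552.3 -9.0 size 40.80361557006836 3.2520015239715576 yaw -143.50007633824225
```

View pics/r1.png

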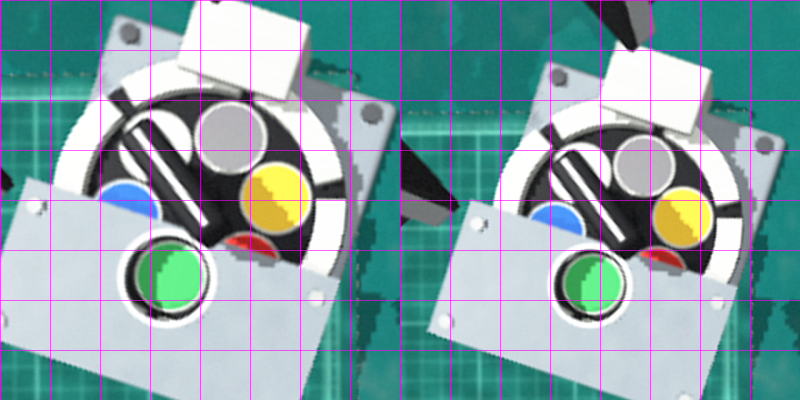

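The axis is at about (552.4, −9.0), the unit's yaw is about −17.4° and the knob's about 36.5°. The wheel therefore needs about 0.94 rad clockwise. I'll align and descend.

Call:
{"api": "arm_command", "payload": {
  "motion": [
    [0,0,0,0,0,0.1,5],
    [-0.4,0.5,0,0,0,0,5],
    [0,0,3,0,0,0,5],
    [0,0,3,0,0,0,5],
    [0,0,3,0,0,0,5],
    [0,0,2,0,0,0,5],
    [0,0,0,0,0,0,5]
  ]
}}

```text
time_s: 5.8
tcp_pos: [550.9, -8.5, 79.7]
eef_rot: [-0.31, 0.951, 0.001, -0.002]
contact_force: [0.1, -0.1, 0.3]
grip_width: 49.6
finger_force: 0.0
```

Run:
```python
from h import *
o=st()
c=calibration("wrist");im,d=get_image("wrist"); cv2.imwrite("pics/w2.png",im)
r=nets.mark_of("knob","wrist")[:2]
print([(round(q["p"],2),np.round(q["point"]),np.round(wr(c,q["point"],67),1)) for q in r])
b=rect(im,c,82,552,-12,40,8)
D=rect(d,c,82,552,-12,40,8)
h=cv2.cvtColor(b,cv2.COLOR_BGR2HSV)
m=((h[...,2]>140)&(h[...,1]<60)).astype(np.uint8)
n,l,s,ce=cv2.connectedComponentsWithStats(m)
T=np.array(c["extrinsics"]);K=np.array(c["intrinsics"])
for i in range(1,n):
    if s[i,4]>1000:
        (x,y),sz,an=cv2.minAreaRect(np.argwhere(l==i)[:,::-1].astype(np.float32))
        ys,xs=np.where(l==i);v=np.linalg.svd(np.c_[-(ys-ys.mean()),-(xs-xs.mean())][::3],full_matrices=False)[2][0]
        X=552+40-ys/8;Y=-12+40-xs/8
        P=(np.c_[X,Y,0*X+82]-T[:3,3])@T[:3,:3]
        zz=np.median((P*(D[ys,xs]/P[:,2])[:,None]@T[:3,:3].T+T[:3,3])[:,2])
        print(s[i,4],"ctr",round(592-y/8,1),round(28-x/8,1),"size",np.round(np.array(sz)/8,1),"yaw",np.degrees(np.arctan2(v[1],v[0])),"z",zz)
cv2.imwrite("pics/r2.png",np.hstack([cv2.resize(b,(380,380)),cv2.resize(im,(420,380))]))
```

```text
time_s 5.8
joint_pos [-0.161  0.362 -0.271  0.941  0.    -0.792]
tcp_pos [550.948  -8.525  79.722]
eef_rot [-0.31   0.951  0.001 -0.002]
contact_force [ 0.126 -0.127  0.275]
moment [-0.008  0.022  0.007]
grip_width 49.584
finger_force 0.0
[(0.7, array([257., 276.]), array([551.3,  -8.5,  67. ]))]
9985 ctr 580.9 -47.1 size [ 9.4 22.2] yaw 170.8622581238042 z 42.5915483459211
79442 ctr 551.6 1.2 size [53.6 79. ] yaw 163.32231891852405 z 36.88351160268377
7338 ctr 562.4 -49.1 size [21.4 10.2] yaw -145.33271232687886 z 26.659872113183496
6210 ctr 552.8 -8.7 size [40.7  2.6] yaw -143.6170354575396 z 83.10099734586268
19906 ctr 554.8 -29.6 size [21.5 19.6] yaw 63.808844400237014 z 21.50690410004694
2473 ctr 558.5 -15.0 size [14.8  3.6] yaw -143.41161183171727 z 20.866461439785496
3393 ctr 548.1 -1.0 size [15.9  4.5] yaw -143.78020333522716 z 21.2232670878889
2242 ctr 537.8 -42.4 size [21.1 19. ] yaw 176.51732499348645 z 20.62647262962176
1686 ctr 518.6 -12.4 size [21.1 12.9] yaw -96.21467994205939 z 20.82104391286103
```

View pics/r2.png

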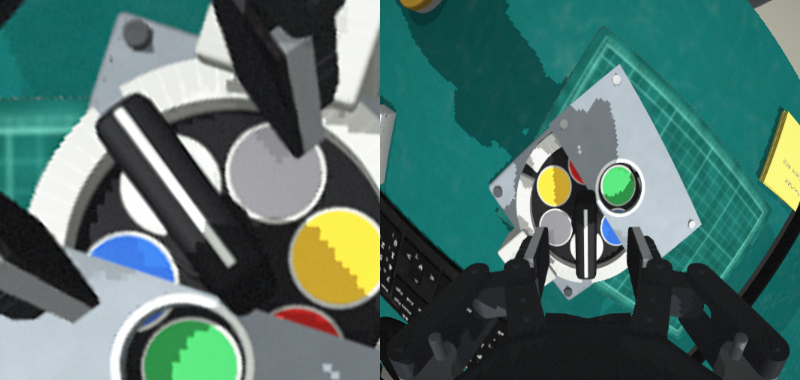

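The knob top is at z≈83, so the wheel is riding uncaught. The fingers straddle the wing about 2 mm off centre, so I'll correct that, descend and grip.

Call:
{"api": "arm_command", "payload": {
  "motion": [
    [-0.1,-0.1,1.0,0,0,0,5],
    [0,0,1.0,0,0,0,5],
    [0,0,0.6,0,0,0,5],
    [0,0,0,0,0,0,2.5],
    [0,0,0,0,0,0,2.5],
    [0,0,0,0,0,0,1.0],
    [0,0,0,0,0,0,1.0],
    [0,0,0,0,0,0,1.0]
  ],
  "grip_force": 30
}}

```text
time_s: 6.9
tcp_pos: [554.1, -9.1, 55.5]
eef_rot: [-0.31, 0.951, 0.0, 0.0]
contact_force: [0.6, 1.7, 0.7]
grip_width: 13.5
finger_force: 33.3
```

```bash
python3 -c "
from h import *
st()"
```

```text
time_s 6.9
joint_pos [-0.162  0.388 -0.299  0.883  0.001 -0.792]
tcp_pos [554.064  -9.121  55.494]
eef_rot [-0.31   0.951  0.     0.   ]
contact_force [0.646 1.691 0.685]
moment [0.536 0.124 0.077]
grip_width 13.511
finger_force 33.313
```

Call:
{"api": "arm_command", "payload": {
  "motion": [
    [0,0,0,0,0,0,1.0],
    [0,0,0.2,0,0,0,1.0],
    [0,0,0.2,0,0,0,1.0],
    [0,0,0.1,0,0,0,1.0],
    [0,0,0,0,0,0,1.0]
  ],
  "grip_force": 50
}}

```text
time_s: 7.52
tcp_pos: [553.8, -9.0, 52.0]
eef_rot: [-0.31, 0.951, -0.0, 0.0]
contact_force: [-4.9, 2.2, 14.1]
grip_width: 13.0
finger_force: 55.7
```

```bash
python3 -c "
from h import *
st()"
```

```text
time_s 7.525
joint_pos [-0.161  0.391 -0.305  0.874  0.    -0.792]
tcp_pos [553.765  -9.022  51.957]
eef_rot [-0.31   0.951 -0.     0.   ]
contact_force [-4.872  2.196 14.07 ]
moment [0.746 0.936 0.011]
grip_width 13.039
finger_force 55.748
```

Call:
{"api": "arm_command", "payload": {
  "motion": [
    [0.1,0.05,0.1,0,0,0,1.0],
    [0,0,0.1,0,0,0,1.0],
    [0,0,0,0,0,0,1.0],
    [0,0,0,0,0,0,1.0]
  ]
}}

```text
time_s: 8.02
tcp_pos: [553.6, -9.1, 50.5]
eef_rot: [-0.31, 0.951, -0.0, 0.001]
contact_force: [-3.4, 3.3, 13.9]
grip_width: 13.0
finger_force: 55.8
```

Call:
{"api": "arm_command", "payload": {
  "motion": [
    [0,0,0,0,0,0.06,1.0],
    [0,0,0,0,0,0.06,1.0],
    [0,0,0,0,0,0.06,1.0],
    [0,0,0,0,0,0,1.0]
  ]
}}

```text
time_s: 8.52
tcp_pos: [553.6, -9.2, 50.5]
eef_rot: [-0.223, 0.975, -0.0, 0.001]
contact_force: [-3.7, 2.5, 14.8]
grip_width: 12.9
finger_force: 55.9
```

```bash
python3 -c "
from h import *
st()"
```

```text
time_s 8.525
joint_pos [-0.162  0.391 -0.309  0.868  0.001 -0.612]
tcp_pos [553.6    -9.214  50.48 ]
eef_rot [-0.223  0.975 -0.     0.001]
contact_force [-3.658  2.55  14.805]
moment [ 0.837  0.729 -0.007]
grip_width 12.887
finger_force 55.894
```

Call:
{"api": "arm_command", "payload": {
  "motion": [
    [0,0,0,0,0,0.07,1.0],
    [0,0,0,0,0,0.07,1.0],
    [0,0,0,0,0,0.07,1.0],
    [0,0,0,0,0,0.07,1.0],
    [0,0,0,0,0,0.07,1.0],
    [0,0,0,0,0,0.07,1.0],
    [0,0,0,0,0,0.07,1.0],
    [0,0,0,0,0,0.07,1.0],
    [0,0,0,0,0,0,1.0]
  ]
}}

```text
time_s: 9.65
tcp_pos: [553.5, -9.6, 50.4]
eef_rot: [0.055, 0.998, -0.0, 0.001]
contact_force: [-4.6, 2.0, 14.3]
grip_width: 13.0
finger_force: 55.9
```

Run:
```python
from h import *
st()
c=calibration("wrist");im,d=get_image("wrist");cv2.imwrite("pics/w3.png",im)
cv2.imwrite("pics/r3.png",np.hstack([cv2.resize(rect(im,c,38,552,-9,70,4),(400,400),interpolation=3),cv2.resize(im,(400,400))]))
```

```text
time_s 9.65
joint_pos [-0.162  0.391 -0.309  0.868 -0.    -0.052]
tcp_pos [553.529  -9.628  50.447]
eef_rot [ 0.055  0.998 -0.     0.001]
contact_force [-4.6    1.969 14.254]
moment [ 0.484  0.754 -0.022]
grip_width 12.981
finger_force 55.864
```

View pics/r3.png

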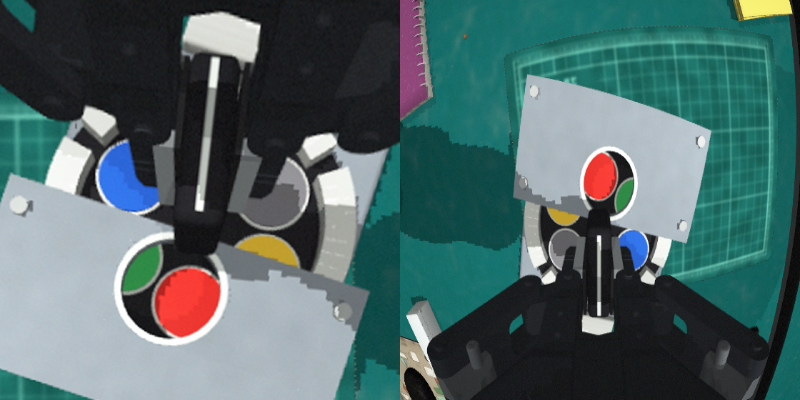

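Red is most of the way into the window and the turn direction is right. I'll ease up onto the pin with a lighter grip.

Call:
{"api": "arm_command", "payload": {
  "motion": [
    [0,0,-0.15,0,0,0,1.0],
    [0,0,-0.15,0,0,0,1.0],
    [0,0,-0.15,0,0,0,1.0],
    [0,0,0,0,0,0,1.0]
  ]
}}

```text
time_s: 10.2
tcp_pos: [553.5, -9.6, 54.8]
eef_rot: [0.055, 0.998, -0.0, 0.001]
contact_force: [-2.6, 2.3, 13.0]
grip_width: 13.2
finger_force: 55.6
```

Call:
{"api": "arm_command", "payload": {
  "motion": [
    [0,0,-0.1,0,0,0,1.0],
    [0,0,-0.1,0,0,0,1.0],
    [0,0,0,0,0,0,1.0]
  ],
  "grip_force": 30
}}

```text
time_s: 10.58
tcp_pos: [553.5, -9.7, 55.1]
eef_rot: [0.055, 0.998, -0.0, 0.001]
contact_force: [2.0, 0.9, 3.3]
grip_width: 13.2
finger_force: 54.2
```

```bash
python3 -c "
from h import *
st()"
```

```text
time_s 10.575
joint_pos [-0.162  0.387 -0.302  0.88  -0.    -0.053]
tcp_pos [553.523  -9.68   55.109]
eef_rot [ 0.055  0.998 -0.     0.001]
contact_force [2.016 0.874 3.344]
moment [ 0.295 -0.225  0.038]
grip_width 13.158
finger_force 54.219
```

Call:
{"api": "arm_command", "payload": {
  "motion": [
    [0,0,-0.1,0,0,0,1.25],
    [0,0,0,0,0,0,1.25]
  ],
  "grip_force": 20
}}

```text
time_s: 10.82
tcp_pos: [553.6, -9.7, 55.4]
eef_rot: [0.055, 0.998, -0.0, 0.001]
contact_force: [4.7, 0.4, -2.9]
grip_width: 13.4
finger_force: 53.3
```

```bash
python3 -c "
from h import *
st()"
```

```text
time_s 10.825
joint_pos [-0.163  0.387 -0.301  0.881 -0.    -0.053]
tcp_pos [553.571  -9.725  55.356]
eef_rot [ 0.055  0.998 -0.     0.001]
contact_force [ 4.673  0.413 -2.855]
moment [ 0.256 -0.867 -0.008]
grip_width 13.385
finger_force 53.275
```

Call:
{"api": "arm_command", "payload": {
  "motion": [
    [0,0,0,0,0,0.015,1.25],
    [0,0,0,0,0,0.015,1.25],
    [0,0,0,0,0,0.015,1.25],
    [0,0,0,0,0,0.015,1.25]
  ]
}}

```text
time_s: 11.32
tcp_pos: [553.6, -9.5, 55.3]
eef_rot: [0.084, 0.996, -0.0, 0.001]
contact_force: [5.1, 1.4, -3.2]
grip_width: 12.7
finger_force: 53.7
```

```bash
python3 -c "
from h import *
st()"
```

```text
time_s 11.325
joint_pos [-0.162  0.387 -0.301  0.881 -0.     0.007]
tcp_pos [553.561  -9.543  55.294]
eef_rot [ 0.084  0.996 -0.     0.001]
contact_force [ 5.143  1.361 -3.19 ]
moment [ 0.239 -0.871  0.478]
grip_width 12.733
finger_force 53.719
```

Call:
{"api": "arm_command", "payload": {
  "motion": [
    [0,0,0.1,0,0,0,1.3],
    [0,0,0,0,0,0,1.45],
    [0,0,0,0,0,0,1.45]
  ]
}}

```text
time_s: 11.7
tcp_pos: [551.9, -9.5, 54.4]
eef_rot: [0.085, 0.996, -0.0, -0.001]
contact_force: [-0.2, 1.1, 1.2]
grip_width: 14.3
finger_force: 0.7
```

```bash
python3 -c "
from h import *
st()"
```

```text
time_s 11.7
joint_pos [-0.163  0.387 -0.304  0.881 -0.     0.007]
tcp_pos [551.939  -9.481  54.378]
eef_rot [ 0.085  0.996 -0.    -0.001]
contact_force [-0.186  1.122  1.198]
moment [ 0.271 -0.109 -0.023]
grip_width 14.288
finger_force 0.672
```

```bash
cat >> h.py <<'E'
def knobz(save=None):
    o=manip.get_obs()
    q=o["eef_rot"];x=R.from_quat(q).apply([1,0,0])
    print("t",round(o["time_s"],2),"tcp",np.round(o["tcp_pos"],1),"yaw",round(np.degrees(np.arctan2(x[1],x[0]))%180,1),"F",np.round(o["contact_force"],1),"M",np.round(o["moment"],2),"w",round(o["grip_width"],1),round(o["finger_force"],1))
    c=calibration("wrist");im,d=get_image("wrist")
    if save: cv2.imwrite(save,im)
    b=rect(im,c,82,552,-9,30,8);D=rect(d,c,82,552,-9,30,8)
    h=cv2.cvtColor(b,cv2.COLOR_BGR2HSV);m=((h[...,2]>120)&(h[...,1]<60)).astype(np.uint8)
    n,l,s,ce=cv2.connectedComponentsWithStats(m);T=np.array(c["extrinsics"])
    for i in range(1,n):
        if s[i,4]>800:
            ys,xs=np.where(l==i)
            X=582-ys/8;Y=21-xs/8;P=(np.c_[X,Y,0*X+82]-T[:3,3])@T[:3,:3]
            zz=np.median((P*(D[ys,xs]/P[:,2])[:,None]@T[:3,:3].T+T[:3,3])[:,2])
            v=np.linalg.svd(np.c_[X-X.mean(),Y-Y.mean()][::3],full_matrices=False)[2][0]
            if zz>70: print("line n",s[i,4],"ctr",round(X.mean(),1),round(Y.mean(),1),"yaw",round(np.degrees(np.arctan2(v[1],v[0]))%180,1),"z",round(zz,1))
E
python3 -c "
from h import *
knobz()"
```

```text
t 11.7 tcp [551.9  -9.5  54.4] yaw 170.3 F [-0.2  1.1  1.2] M [ 0.27 -0.11 -0.02] w 14.3 0.7
line n 5475 ctr 552.5 -9.1 yaw 170.6 z 82.9
```

Call:
{"api": "arm_command", "payload": {
  "motion": [
    [0,0,0,0,0,0.015,1.45],
    [0,0,0,0,0,0.015,1.45],
    [0,0,0,0,0,0.015,1.45],
    [0,0,0,0,0,0.015,1.45]
  ]
}}

```text
time_s: 12.25
tcp_pos: [552.3, -9.2, 54.7]
eef_rot: [0.115, 0.993, 0.0, -0.0]
contact_force: [-1.9, 3.2, 1.8]
grip_width: 14.1
finger_force: 12.6
```

```bash
python3 -c "
from h import *
knobz()"
```

```text
t 12.25 tcp [552.3  -9.2  54.7] yaw 166.8 F [-1.9  3.2  1.8] M [0.56 0.38 0.4 ] w 14.1 12.6
line n 5338 ctr 552.3 -9.1 yaw 169.7 z 83.2
```

Call:
{"api": "arm_command", "payload": {
  "motion": [
    [0,0,0,0,0,0.015,1.45],
    [0,0,0,0,0,0.015,1.45],
    [0,0,0,0,0,0.01,1.45]
  ]
}}

```text
time_s: 12.68
tcp_pos: [552.5, -9.4, 54.8]
eef_rot: [0.135, 0.991, 0.0, -0.0]
contact_force: [-2.7, 4.7, 2.9]
grip_width: 14.9
finger_force: 12.6
```

```bash
python3 -c "
from h import *
knobz()"
```

```text
t 12.68 tcp [552.5  -9.4  54.8] yaw 164.5 F [-2.7  4.7  2.9] M [0.81 0.69 0.33] w 14.9 12.6
line n 5290 ctr 552.2 -9.1 yaw 167.4 z 83.3
```

Call:
{"api": "arm_command", "payload": {
  "motion": [
    [0,0,0,0,0,0.015,1.45],
    [0,0,0,0,0,0.015,1.45],
    [0,0,0,0,0,0.01,1.45]
  ]
}}

```text
time_s: 13.1
tcp_pos: [552.5, -9.4, 55.0]
eef_rot: [0.155, 0.988, 0.0, -0.0]
contact_force: [-3.7, 3.8, 5.0]
grip_width: 14.5
finger_force: 10.0
```

```bash
python3 -c "
from h import *
knobz()"
```

```text
t 13.1 tcp [552.5  -9.4  55. ] yaw 162.2 F [-3.7  3.8  5. ] M [0.85 0.87 0.23] w 14.5 10.0
line n 5371 ctr 552.3 -9.2 yaw 164.9 z 83.5
```

Call:
{"api": "arm_command", "payload": {
  "motion": [
    [0,0,0,0,0,0.015,1.45],
    [0,0,0,0,0,0.015,1.45],
    [0,0,0,0,0,0,1.45]
  ]
}}

```text
time_s: 13.52
tcp_pos: [552.9, -9.6, 56.0]
eef_rot: [0.17, 0.985, 0.0, 0.0]
contact_force: [-4.7, 4.1, 11.4]
grip_width: 14.4
finger_force: 6.9
```

```bash
python3 -c "
from h import *
knobz()"
```

```text
t 13.53 tcp [552.9  -9.6  56. ] yaw 160.5 F [-4.7  4.1 11.4] M [0.85 1.13 0.03] w 14.4 6.9
line n 5431 ctr 553.2 -9.5 yaw 161.8 z 86.1
```

The knob rose and the pin is entering the notch at a yaw of 161.8°, where red centred is about 162.6°. I'll open the fingers so the knob comes fully up.

Call:
{"api": "arm_command", "payload": {
  "motion": [
    [0,0,0,0,0,-0.015,1.6],
    [0,0,0,0,0,0,2.2],
    [0,0,0,0,0,0,3.5],
    [0,0,0,0,0,0,5],
    [0,0,0,0,0,0,5]
  ]
}}

```text
time_s: 14.2
tcp_pos: [553.0, -9.9, 54.6]
eef_rot: [0.162, 0.987, -0.0, 0.0]
contact_force: [-0.3, -0.5, 0.3]
grip_width: 50.0
finger_force: 0.0
```

```bash
python3 -c "
from h import *
knobz()"
```

```text
t 14.2 tcp [553.   -9.9  54.6] yaw 161.4 F [-0.3 -0.5  0.3] M [0.06 0.   0.05] w 50.0 0.0
line n 5687 ctr 554.5 -9.9 yaw 161.0 z 88.2
```

The knob rose from 82.9 to 88.2 mm, so it is fully up. I'll retreat and verify.

Call:
{"api": "arm_command", "payload": {
  "motion": [
    [0,0,-1,0,0,0,5],
    [0,0,-2,0,0,0,5],
    [0,0,-3,0,0,0,5],
    [0,0,-3,0,0,0,5],
    [0,0,-3,0,0,0,5],
    [0,0,-3,0,0,0,5],
    [0,0,0,0,0,0,5]
  ]
}}

```text
time_s: 15.12
tcp_pos: [554.6, -9.8, 208.0]
eef_rot: [0.162, 0.987, -0.0, 0.003]
contact_force: [0.6, 0.1, -0.1]
grip_width: 49.8
finger_force: 0.0
```

Run:
```python
from h import *
knobz("pics/w5.png")
c=calibration("wrist");im=cv2.imread("pics/w5.png")
cv2.imwrite("pics/r5.png",np.hstack([cv2.resize(rect(im,c,38,552,-9,70,4),(400,400),interpolation=3),cv2.resize(im,(400,400))]))
```

```text
t 15.12 tcp [554.6  -9.8 208. ] yaw 161.4 F [ 0.6  0.1 -0.1] M [-0.03  0.01 -0.01] w 49.8 0.0
line n 8315 ctr 553.2 -9.7 yaw 161.0 z 87.8
```

View pics/r5.png

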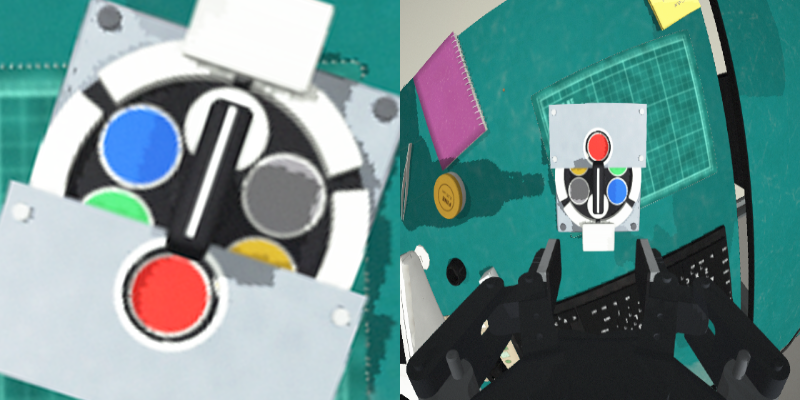

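Red is centred in the window, at (170, 295) in the rectified view. The knob top is about 5 mm higher than at the start, so the wheel is caught, and the robot is clear of everything.

```bash
python3 -c "
from h import *
print(manip.job_done())"
```

```text
the job is handed in; nothing more can be done
None
```

The filter wheel is set to red: the red glass is centred in the window and the index pin has caught the wheel, with the knob fully up (about 5 mm higher than at the start). The gripper is clear, and I handed the job in at about 15 s.

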